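# Lock a hammer-head stud into the bench rail beside the moisture analyser

### The job

Take the green-winged stud from the rack and fit it into the slotted rail abreast of the orange pointer: head lengthwise through the slot, press it down gently against the spring strip inside, turn it a quarter turn so that its head catches under the lips, and let go so that it stays locked upright. Feel for the slot and do not force anything: never push or pull on the rail harder than about 25 N. Leave the other studs, the jars, the pan and everything else where they are.

Things in the scene. Friction and masses are not known exactly. Their poses are not given: they have to be found in the camera images.
- stud: The stud to fit, 72 mm tall, 0.12 kg, upright in one of the grey rack's three pockets. Origin at the centre of its underside, z up. Steel hammer head 12 mm (x) by 30 mm (y), 8 mm thick (z 0 to 8); round neck 10 mm in diameter; black flange 26 mm in diameter at z 27 to 30; green wing above it.
- stud_grip (a point): Place to grip the stud: in its green flat wing, 52 mm above its underside. The wing is 16 mm thick (x, grip across this) by 42 mm wide (y), from 30 to 72 mm above the underside, parallel to the head's length. The two other studs in the rack have a round white knob and a black ball.
- rack: Grey rack block 60 (x) by 220 (y) by 20 mm, fixed on the bench; origin at the centre of its underside. Pockets 10 mm deep at y = -70, 0 and +70 mm hold the stud heads, lengthwise along y, with about 1 mm play. Studs stand with their underside 10 mm above the bench. Lift them straight up.
- cradle: Dark steel base plate 100 (x) by 300 (y) by 12 mm, fixed on the bench; origin at the centre of its underside, y along the rail. On it, parallel to y, is an aluminium slotted rail 260 mm long, 42 mm wide, 36 mm tall. Slot along its middle, open at the top, 15 mm wide; lips 4 mm thick; inside below the lips 36 mm wide, so the head can turn there either way.
- plate_mid (a point): Centre of the base plate's top face, 12 mm above the bench. The rail on it was bolted down by eye and is NOT measured: its middle line lies anywhere up to 9 mm to either side (x) of this point, and its underside 0 to 10 mm above it, on shims (so its lip tops are 36 to 46 mm above this point). It does not move.
- pointer: Orange tab 16 (x) by 8 (y) by 14 mm fixed on the base plate beside the rail, 42 mm from the plate's middle line on its -x side; axes parallel to the cradle's. Its place along the plate says where along the rail the middle of the stud goes (within 12 mm).
- strip (a joint): How far the blue spring strip in the rail (all its length) is pressed down, m: 0 free, 0.008 hard stop. Free, its top is 8 mm below the lip tops. It starts at about 3.5 N, plus 1.5 N per mm (9.5 N at 4 mm). The head can turn under the lips only when it is down more than 4 mm (best 5 to 7). A caught head holds it down about 4 mm; an uncaught head is pushed back up.
- stud_white: Bystander: stud with a round white knob 34 mm in diameter, in the rack.
- stud_black: Bystander: stud with a black ball, in the rack.
- jar_a: Bystander: white jar 72 mm in diameter, 88 mm tall, green lid; origin at its underside.
- jar_b: Bystander: a second such jar.
- calculator: Bystander: black desk calculator 150 x 100 x 20 mm.
- pan: Bystander: steel sample pan 96 mm across, 16 mm high.
- spatula: Bystander: steel spoon 160 mm long.
Not all that is in view belongs to the job. What is shaped like the stud but blue or purple is not meant.

How it is judged:
On the way, in this order (a step that is already met when the one before it is completed fails the run):
1. the stud is lifted out of the rack and clear of it (distance between stud and rack above 0.1 m and height (world z) of stud above 0.03 m), for 0.1 s.
2. its head is through the slot lengthwise (within about 9 degrees) and presses the strip down by more than 3 mm (angle between the y axis of stud and the y axis of cradle, either way round below 0.16 rad and value of joint strip above 0.003 m and x of stud in the frame of cradle between -0.014 and 0.014 m), for 0.1 s.
3. its head is turned across the rail (within about 11 degrees) with the strip still pressed down (angle between the y axis of stud and the x axis of cradle, either way round below 0.2 rad and value of joint strip above 0.0025 m and x of stud in the frame of cradle between -0.014 and 0.014 m), for 0.2 s.
At the end, for the whole second after the job is handed in: The stud stands in the rail, let go and at rest, upright within about 6 degrees, its head across the rail within about 11 degrees, its middle within 14 mm of the plate's middle line and within 12 mm of the pointer along the rail, and its caught head holds the spring strip down by 2.5 to 6 mm (all of step 3 and value of joint strip below 0.006 m and angle between stud's own z axis and vertical below 0.1 rad and linear speed of stud below 0.01 m/s and contact force between stud and the fingers below 0.05 N and y of stud in the frame of pointer between -0.012 and 0.012 m); the robot touches nothing.
It fails at once if the rail or its plate is loaded with more than 45 N by the stud or the hand, all contacts added up (a caught stud alone makes about 19 N, strip and lips together) (contact force between cradle and anything else above 45 N).
It fails at once if another stud is moved by more than 15 mm (distance of any of stud_white, stud_black from where it was at the start of the episode above 0.015 m).
It fails at once if a jar, the calculator, the pan or the spoon is moved by more than 20 mm (distance of any of jar_a, jar_b, calculator, pan, spatula from where it was at the start of the episode above 0.02 m).
It also fails if it takes over 64 s, if anything falls off the work surface, if the arm or the gripper's body presses on something with over 40 N, if the wrist force passes 120 N, or if a joint passes its speed limit or range.

### The arm

A 6-joint arm with a two-finger parallel gripper is mounted at the origin on the work surface. World frame = base frame: x ahead of the robot, y to its left, z up, the work surface at z = 0. Lengths are in m, angles in rad, forces in N, time in s.
With the tool pointing down it reaches from about 0.35 to 0.975 m from the base axis. Payload 4.9 kg.
Tool frame: the origin (TCP) lies midway between the tips of the shut fingers; the grasp point (between the pads) lies 19 mm behind it; z points along the fingers, y is the direction in which the jaws open and shut (so a half turn about z gives the same grasp; the last joint's range is limited). The gripper opens to 85 mm and grips with 20 to 120 N. Pads are 22 mm wide; open, the fingers measure 114 mm over their backs; the gripper's body (76 mm by 85 mm) begins 54 mm behind the grasp point. The pads swing forward as they close: fully open they stand 13 mm farther back than shut.
Start: joints at [1.109, 0.053, 1.613, -0, 1.476, -0.119], TCP at [0.21, 0.589, 0.202] pointing down, gripper open.
Joint ranges: [-3.01, 3.01], [-1.01, 2.22], [0.06, 2.58], [-1.02, 4.17], [0.09, 2.62], [-3.14, 3.14]. Speed limits (rad/s): [2.57, 2.57, 3.14, 3.14, 3.14, 3.14].

### API

Orientations are given as a unit quaternion [w, x, y, z].
In Python, from plant import state, grab_frame, camera_params, job_done, boxes_of gives the robot as it stands.
- The arm moves only by the tool step_arm, never from a script. Its argument "steps" is a list of rows, each a list of 4 numbers: the shift along the tool's x, y, z in mm, then the turn about the tool's z in degrees. A call has 1 to 8 rows; each row shifts and turns the pose as measured when the row begins, along the tool's axes as they then stand; what a row does not reach is not made up. A row lasts 1/10 s, in which the tool goes at most 50 mm and 8.59 degrees, less where a joint would pass 70% of its speed; a pose out of reach is approached as far as the arm can. A call is refused whole if a number of a shift passes 50 or a number of a turn 8.59, either way. A call with a gripper value outside its range is refused whole. "claw" is the opening in per cent of the stroke, from 0 (shut) to 100 (fully open), set as the call begins (left out, the last holds). The fingers move at their own pace and stop on an object; the grip force is fixed at half the most. Time passes only in rows, so rows that do not move let the fingers close. It gives the time, the measured TCP pose, the force and the opening at its end, in the units of the state.
- state(): the state, without advancing time (a new reading comes with each control period).
- grab_frame(name): name is "scene" or "top" or "wrist"; returns (picture, depth): 384x512x3 uint8, red, green, blue; 384x512 float32, m along the optical axis (not along the pixel's ray), 0 where there is no reading.
- camera_params(name): a dict with "mtx" (3x3 intrinsics, pixels), "extrinsics" (4x4, takes a point from camera to world coordinates); the wrist camera has in their place "T_tool_cam" (4x4, takes a point from camera to tool coordinates, whose origin is the TCP and whose axes are the flange's). Camera axes: x right, y down, z forward; pixel columns grow to the right and rows downward; lengths in m; the calibration is good to about 2 mm. A picture is of the moment at which its call begins: read the wrist's pose just before it. camera_params takes no time and is no camera call.
- job_done(): hands the job in, once; it reports no verdict.
Trained networks look in the newest picture that a camera, given by its name, has taken for a name from the list of things; names that differ only in an ending like _2 or _b are one class to them, and where a whole thing is asked for, a point or a joint stands for the part that bears it (a point fixed in the world has none). Each returns a list of dicts, best first, with "p" (0 to 1); they miss things now and then, are a little off and sometimes report something else, mostly with a low value. They report only what shows in the picture. A call takes as long as a camera call. They do not tell look-alikes from the thing itself.
- boxes_of(camera, label): "box" ([left, top, width, height] in pixels, round what is visible of it).
The state is a dict: "time": time; "joint_pos": joint angles; "joint_vel": joint speeds; "joint_efforts": joint torques, N m; "tool_pos": TCP position; "tool_rot": TCP orientation; "contact_force": force on the tool from outside, world axes, zero at the start; "ft_torque": the same for the moment, N m; "gripper_width": opening from 0.0 (shut) to 1.0 (fully open).
Only numpy, scipy, OpenCV 4.12 (cv2) and the standard library are available. Lean on these libraries where they do the work, as an engineer would, in place of code of your own. Each camera call takes 0.05 s, during which the arm holds its last target. There are 200 camera calls.

## Working session

There is one attempt and no reset: what is moved stays moved. The work goes in short steps, Python scripts to look and compute and a tool call to move; the robot and the scene stay as the last step left them, time stands still between calls to the robot, and variables do not carry over. Pictures are saved under pics/ and viewed, about 8 in all and at most 12, crops included, and the job is handed in when it is done.

Besides the shell and the picture viewer there is one more tool, called as name(argument=value, ...), one argument or row to a line, values as JSON. step_arm: Moves the arm, as the interface text tells. Its arguments: {"type":"object","properties":{"steps":{"type":"array"},"claw":{"type":"number"}},"required":["steps"]}

```bash
mkdir -p pics; ls; python3 - <<'E'
from plant import *
import cv2,numpy as np
for n in("top","scene"):
    im,d=grab_frame(n); cv2.imwrite(f"pics/{n}0.png",im[...,::-1]); np.save(f"{n}_d.npy",d); np.save(f"{n}_i.npy",im)
    for l in("stud","rack","cradle","pointer"):
        print(n,l,[(np.round(b["box"]).astype(int).tolist(),round(b["p"],2)) for b in boxes_of(n,l)][:5])
    c=camera_params(n); print(np.round(c["mtx"],1).tolist(),np.round(c["extrinsics"],3).tolist())
print(state())
E
```

```text
pics
top stud [([382, 257, 22, 22], 0.81), ([349, 270, 24, 16], 0.76), ([331, 228, 22, 13], 0.64), ([374, 214, 19, 14], 0.51), ([314, 269, 23, 16], 0.45)]
top rack [([262, 204, 98, 47], 0.86)]
top cradle [([81, 186, 126, 52], 0.96)]
top pointer []
[[370.9, 0.0, 255.2], [0.0, 370.9, 190.1], [0.0, 0.0, 1.0]] [[-0.008, -0.985, 0.174, 0.462], [-1.0, 0.013, 0.026, -0.11], [-0.028, -0.174, -0.984, 0.915], [0.0, 0.0, 0.0, 1.0]]
scene stud [([121, 250, 23, 34], 0.94), ([82, 228, 23, 34], 0.93), ([107, 204, 25, 29], 0.81), ([150, 206, 24, 32], 0.75), ([136, 189, 25, 28], 0.67)]
scene rack [([144, 200, 98, 57], 0.64), ([260, 118, 101, 67], 0.46), ([151, 210, 22, 29], 0.22)]
scene cradle [([260, 116, 104, 68], 0.86)]
scene pointer []
[[415.9, 0.0, 255.5], [0.0, 415.9, 188.5], [0.0, 0.0, 1.0]] [[0.767, 0.427, -0.48, 1.044], [0.642, -0.508, 0.575, -0.62], [0.002, -0.748, -0.663, 0.687], [0.0, 0.0, 0.0, 1.0]]
{'time': 0.5, 'joint_pos': array([ 1.10897609e+00,  5.27478229e-02,  1.61294016e+00,  3.30822624e-05,
        1.47601675e+00, -1.19012082e-01]), 'joint_vel': array([ 0.00023218, -0.00314497, -0.00044824, -0.00039852, -0.00059727,
        0.00066507]), 'joint_efforts': array([-3.32452637e-04, -3.93217528e+01, -3.70028079e+01, -8.46786202e-05,
        1.33081659e-03,  2.21739320e-06]), 'tool_pos': array([0.21006101, 0.58859629, 0.20224988]), 'tool_rot': array([-3.18248829e-05,  1.70567560e-01,  9.85345982e-01, -4.89797734e-05]), 'contact_force': array([-0.52163251, -0.20840218, -0.02789137]), 'ft_torque': array([-0.00837878, -0.05240114,  0.06382757]), 'gripper_width': 1.0091906588099755}
```

```bash
python3 - <<'E'
import cv2
t=cv2.imread("pics/top0.png");s=cv2.imread("pics/scene0.png")
a=cv2.resize(t[160:300,60:430],(800,303),interpolation=cv2.INTER_CUBIC)
b=cv2.resize(s[90:310,60:400],(440,285),interpolation=cv2.INTER_CUBIC)
c=cv2.resize(s[180:290,70:250],(360,220)); 
import numpy as np
o=np.zeros((600,800,3),np.uint8);o[:303]=a;o[310:595,:440]=b;o[310:530,440:800]=c
cv2.imwrite("pics/v1.png",o)
E
```

```text
(no output)
```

View pics/v1.png

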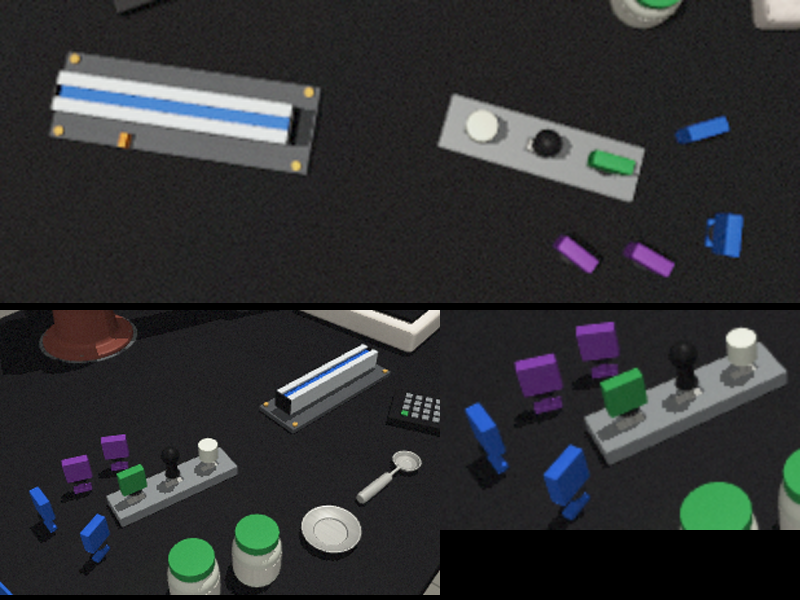

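The top view (crop to image: /2.16, +60/+160) shows these candidates:
- The green wing at (343,234) in the rack.
- The look-alikes, loose on the bench: purple at (327,277) and (361,279), blue at (385,220) and (395,269).
- The white knob at (283,218) and black ball at (313,226) in the rack, and the green jar lids.

I choose the green wing at (343,234). The orange pointer is at (117,225).

```bash
cat > h.py <<'E'
import cv2,numpy as np
from plant import camera_params
def world(n,d):
    c=camera_params(n);K=c["mtx"];T=c["extrinsics"]
    v,u=np.mgrid[:d.shape[0],:d.shape[1]]
    P=np.stack([(u-K[0,2])/K[0,0]*d,(v-K[1,2])/K[1,1]*d,d],-1)
    return P@T[:3,:3].T+T[:3,3]
def rect(P):
    (c,s,a)=cv2.minAreaRect((P[:,:2]*1000).astype(np.float32)); return np.round(c,1),np.round(s,1),round(a,1)
E
python3 - <<'E'
from h import *
im=np.load("top_i.npy");d=np.load("top_d.npy");W=world("top",d)
hsv=cv2.cvtColor(im,cv2.COLOR_RGB2HSV);h,s,v=hsv[...,0],hsv[...,1],hsv[...,2]
def reg(m,l,t,r,b):
    k=np.zeros_like(m);k[t:b,l:r]=m[t:b,l:r];return k&(d>0)
g=reg((abs(h.astype(int)-65)<18)&(s>90)&(v>40),325,222,360,246)
P=W[g];print("green",g.sum(),np.percentile(P,[2,50,98],axis=0).round(3).tolist());Q=P[P[:,2]>.07];print(rect(Q),Q.mean(0))
o=reg((h<22)&(h>5)&(s>130)&(v>80),105,215,128,235);P=W[o];print("orange",o.sum(),P.mean(0).round(4),np.percentile(P,[5,50,95],axis=0).round(3).tolist())
b=reg((h>100)&(h<125)&(s>100)&(v>80),80,185,205,240);P=W[b];print("blue",rect(P),P[:,2].mean())
for y0,y1,name in((.27,.0,"")):pass
E
python3 - <<'E'
from h import *
im=np.load("top_i.npy");d=np.load("top_d.npy");W=world("top",d)
hsv=cv2.cvtColor(im,cv2.COLOR_RGB2HSV);h,s,v=[hsv[...,i].astype(int) for i in range(3)]
R=np.zeros(d.shape,bool);R[180:245,75:215]=1
z=W[...,2]
w=R&(s<40)&(v>140)&(z>.04);print("rail white",rect(W[w]),np.median(z[w]))
bolt=R&(h>10)&(h<28)&(s>70)&(v>90)
n,l,st,ce=cv2.connectedComponentsWithStats(bolt.astype(np.uint8))
for i in range(1,n):
    if st[i,4]>3: print(ce[i].round(1),st[i,4],np.median(W[l==i],axis=0).round(4))
pl=R&(z>.006)&(z<.02);print("plate",rect(W[pl]),np.median(z[pl]),"top rail z>.03",rect(W[R&(z>.035)]))
R2=np.zeros(d.shape,bool);R2[195:255,255:365]=1
r=R2&(z>.012)&(z<.026)&(s<40)&(v>90);print("rack",rect(W[r]),np.median(z[r]))
from plant import *
wr=camera_params("wrist");print(np.round(wr["T_tool_cam"],3).tolist(),wr["mtx"].round(0).tolist())
E
```

```text
green 166 [[0.496, -0.302, 0.051], [0.506, -0.281, 0.081], [0.517, -0.263, 0.085]]
(array([ 506.8, -283.2]), array([41. , 15.7]), 73.1) [ 0.50642425 -0.28253077  0.08147445]
orange 34 [0.5403 0.2499 0.0225] [[0.533, 0.246, 0.012], [0.541, 0.249, 0.024], [0.548, 0.257, 0.029]]
blue (array([573.7, 187.6]), array([259.5,  12.7]), 81.2) 0.04919857665314283
rail white (array([549.5,  98.4]), array([447.4,  65.2]), 75.6) 0.05720613194202728
[ 94.  186.8] 21 [0.6349 0.317  0.0155]
[202.4 202.1] 20 [0.5935 0.0444 0.0145]
[ 86.8 219.8] 19 [0.5527 0.3299 0.0141]
[116.8 224.4] 37 [0.5397 0.2503 0.0242]
[196.5 236.2] 18 [0.5106 0.0575 0.0151]
plate (array([572. , 186.1]), array([300.6, 100.1]), 81.0) 0.01192012862408165 top rail z>.03 (array([549.7,  99.3]), array([449.2,  65.9]), 75.7)
rack (array([ 526.9, -217. ]), array([219.8,  60.5]), 73.3) 0.019940652296225214
[[-0.0, -0.947, -0.32, 0.084], [1.0, -0.0, -0.001, -0.0], [0.001, -0.32, 0.947, -0.172], [0.0, 0.0, 0.0, 1.0]] [[324.0, 0.0, 254.0], [0.0, 324.0, 191.0], [0.0, 0.0, 1.0]]Traceback (most recent call last):
  File "<stdin>", line 10, in <module>
TypeError: cannot unpack non-iterable float object
```

```bash
cat >> h.py <<'E'
from plant import state
from scipy.spatial.transform import Rotation as Ro
def pose():
    s=state();q=s["tool_rot"];return s["tool_pos"]*1000,Ro.from_quat([*q[1:],q[0]]).as_matrix()
def go(p,yaw,n,p0=None,R=None):
    """rows to world p(mm) with tool y at world angle yaw(deg), half-turn free"""
    a,b=pose(); p0=a if p0 is None else p0; R=b if R is None else R
    y=np.degrees(np.arctan2(R[1,1],R[0,1])); t=-((yaw-y+90)%180-90)
    d=(np.array(p,float)-p0)
    print("pos",p0.round(1),"yaw",y.round(1),"tilt",np.degrees(np.arccos(-R[2,2])).round(2),"left",(R.T@d).round(1),"turn",round(t,1))
    for i in range(n):
        Ri=R@Ro.from_euler("z",t*i/n,degrees=True).as_matrix(); print([*(Ri.T@d/n).round(0).astype(int).tolist(),round(t/n,1)],end=",")
    print()
E
python3 - <<'E'
from h import *
im=np.load("top_i.npy");d=np.load("top_d.npy");W=world("top",d)
hsv=cv2.cvtColor(im,cv2.COLOR_RGB2HSV);h,s,v=[hsv[...,i].astype(int) for i in range(3)]
R=np.zeros(d.shape,bool);R[180:245,75:215]=1
z=W[...,2];a=np.radians(-8.7);xc=np.array([np.cos(a),np.sin(a)]);yc=np.array([-xc[1],xc[0]]);C=np.array([.5727,.1869])
X=(W[...,:2]-C)@xc;Y=(W[...,:2]-C)@yc
m=R&(abs(X)<.05)&(abs(Y)<.12)&(z>.051)
print("lip",np.percentile(X[m],[1,5,50,95,99])*1e3,X[m].mean()*1e3,np.median(z[m]))
for lo,hi in((-.1,-.03),(-.03,.03),(.03,.1)):
    k=m&(Y>lo)&(Y<hi);print(lo,np.percentile(X[k],[3,97]).round(4),np.median(z[k]).round(4),X[k&(X<0)].max(),X[k&(X>0)].min())
go([480,-100,200],-16.8,16)
E
```

```text
lip [-21.50975003 -20.26111454  -0.43219276  19.03639643  20.2711643 ] -0.6887634621767695 0.0570751619580408
-0.1 [-0.0211  0.0194] 0.057 -0.00036818129600116984 0.00026304385764726063
-0.03 [-0.0207  0.0196] 0.057 -0.0006761795878011812 0.00031055428955854836
0.03 [-0.0207  0.0199] 0.0571 -0.0004962042173189522 0.0003544097997806833
pos [210.1 588.6 202.2] yaw 70.4 tilt 0.01 left [-485.7 -557.8    2.3] turn 87.2
[-30, -35, 0, np.float64(5.4)],[-34, -32, 0, np.float64(5.4)],[-36, -28, 0, np.float64(5.4)],[-39, -25, 0, np.float64(5.4)],[-41, -21, 0, np.float64(5.4)],[-43, -17, 0, np.float64(5.4)],[-44, -13, 0, np.float64(5.4)],[-45, -9, 0, np.float64(5.4)],[-46, -4, 0, np.float64(5.4)],[-46, 0, 0, np.float64(5.4)],[-46, 4, 0, np.float64(5.4)],[-45, 9, 0, np.float64(5.4)],[-44, 13, 0, np.float64(5.4)],[-43, 17, 0, np.float64(5.4)],[-41, 21, 0, np.float64(5.4)],[-39, 25, 0, np.float64(5.4)],
```

Rail: middle line about 0.6 mm to the -x side of the plate's, lip tops at z = 57 mm. Moving to the rack now.

step_arm(
  steps=[
    [-30,-35,0,5.4],
    [-34,-32,0,5.4],
    [-36,-28,0,5.4],
    [-39,-25,0,5.4],
    [-41,-21,0,5.4],
    [-43,-17,0,5.4],
    [-44,-13,0,5.4],
    [-45,-9,0,5.4],
  ],
  claw=100,
)

```text
time: 1.3
tool_pos: [0.344, 0.2369, 0.2019]
tool_rot: [0.001, 0.529, 0.848, 0.001]
contact_force: [1.1, 0.3, 0.1]
gripper_width: 1.002
```

```bash
python3 - <<'E'
from h import *
go([500,-210,180],-16.8,12)
E
```

```text
pos [344.  236.9 201.9] yaw 26.1 tilt 0.19 left [-470.   -56.4   21.8] turn 42.9
[-39, -5, 2, np.float64(3.6)],[-39, -2, 2, np.float64(3.6)],[-39, 0, 2, np.float64(3.6)],[-39, 3, 2, np.float64(3.6)],[-39, 5, 2, np.float64(3.6)],[-39, 8, 2, np.float64(3.6)],[-38, 10, 2, np.float64(3.6)],[-37, 12, 2, np.float64(3.6)],[-37, 15, 2, np.float64(3.6)],[-36, 17, 2, np.float64(3.6)],[-35, 19, 2, np.float64(3.6)],[-33, 21, 2, np.float64(3.6)],
```

step_arm(
  steps=[
    [-39,-5,2,3.6],
    [-39,-2,2,3.6],
    [-39,0,2,3.6],
    [-39,3,2,3.6],
    [-39,5,2,3.6],
    [-39,8,2,3.6],
    [-38,10,2,3.6],
    [-37,12,2,3.6],
  ],
)

```text
time: 2.1
tool_pos: [0.4473, -0.0744, 0.1893]
tool_rot: [0.005, 0.732, 0.681, 0.006]
contact_force: [0.6, 0.1, 0.4]
gripper_width: 1.001
```

```bash
python3 - <<'E'
from h import *
go([506.7,-283.5,160],-16.8,8)
E
```

```text
pos [447.3 -74.4 189.3] yaw -4.1 tilt 0.88 left [-204.4   73.8   29.8] turn 12.7
[-26, 9, 4, np.float64(1.6)],[-25, 10, 4, np.float64(1.6)],[-25, 11, 4, np.float64(1.6)],[-25, 11, 4, np.float64(1.6)],[-24, 12, 4, np.float64(1.6)],[-24, 13, 4, np.float64(1.6)],[-24, 13, 4, np.float64(1.6)],[-23, 14, 4, np.float64(1.6)],
```

step_arm(
  steps=[
    [-26,9,4,1.6],
    [-25,10,4,1.6],
    [-25,11,4,1.6],
    [-25,11,4,1.6],
    [-24,12,4,1.6],
    [-24,13,4,1.6],
    [-24,13,4,1.6],
    [0,0,0,0],
  ],
)

```text
time: 2.9
tool_pos: [0.4998, -0.2715, 0.1621]
tool_rot: [0.006, 0.8, 0.6, 0.007]
contact_force: [-0.8, 0.3, -0.4]
gripper_width: 0.998
```

```bash
python3 - <<'E'
from h import *
p,R=pose();print(R.round(4).tolist())
go([506.7,-283.5,150],-16.8,4)
from plant import *
im,d=grab_frame("wrist");cv2.imwrite("pics/w1.png",im[...,::-1])
c=camera_params("wrist");T=c["T_tool_cam"];K=c["mtx"]
v,u=np.mgrid[:384,:512];P=np.stack([(u-K[0,2])/K[0,0]*d,(v-K[1,2])/K[1,1]*d,d],-1)@T[:3,:3].T+T[:3,3]
W=P*1000@R.T+p
hsv=cv2.cvtColor(im,cv2.COLOR_RGB2HSV);g=(abs(hsv[...,0].astype(int)-65)<18)&(hsv[...,1]>90)&(hsv[...,2]>40)&(d>0)
Q=W[g&(W[...,2]>76)&(W[...,2]<86)];print(len(Q),rect(Q/1000),np.median(Q,axis=0))
E
```

```text
[[0.2803, 0.9597, 0.0186], [0.9599, -0.2804, -0.0003], [0.0049, 0.018, -0.9998]]
pos [ 499.8 -271.5  162.1] yaw -16.3 tilt 1.07 left [-9.6  9.8 12.3] turn 0.5
[-2, 2, 3, np.float64(0.1)],[-2, 2, 3, np.float64(0.1)],[-2, 2, 3, np.float64(0.1)],[-2, 2, 3, np.float64(0.1)],
1707 (array([ 610.1, -270.2]), array([132.3, 207.2]), 71.9) [ 513.9338929  -290.95755316   82.0713826 ]
```

View pics/w1.png

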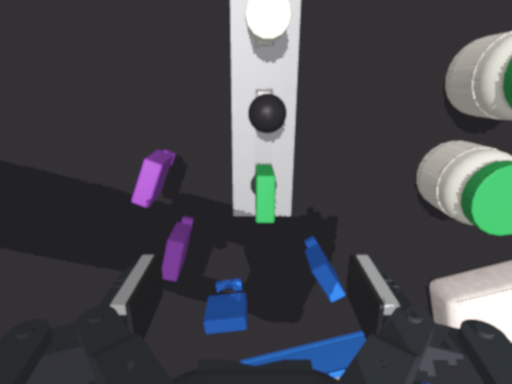

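Wrist picture: the green wing is at (265,193), at the end of the grey rack. The black ball is at (267,113), the white knob at (268,15), and the blue and purple look-alikes stand loose on the bench. The choice is confirmed. The jar lids got into that fit, so I redo it on the wing alone.

```bash
cat >> h.py <<'E'
from plant import grab_frame
def wrist(name):
    p,R=pose();im,d=grab_frame("wrist");cv2.imwrite(f"pics/{name}.png",im[...,::-1])
    c=camera_params("wrist");T=c["T_tool_cam"];K=c["mtx"]
    v,u=np.mgrid[:384,:512];P=np.stack([(u-K[0,2])/K[0,0]*d,(v-K[1,2])/K[1,1]*d,d],-1)@T[:3,:3].T+T[:3,3]
    hsv=cv2.cvtColor(im,cv2.COLOR_RGB2HSV).astype(int)
    g=(abs(hsv[...,0]-65)<18)&(hsv[...,1]>90)&(hsv[...,2]>40)&(d>0)
    return im,P*1000@R.T+p,g,hsv
E
python3 - <<'E'
from h import *
im,W,g,_=wrist("w1b");m=np.zeros_like(g);m[150:235,240:290]=1
for lo in(70,76,79):
    Q=W[g&m&(W[...,2]>lo)];print(len(Q),rect(Q/1000),Q.mean(0).round(1))
go([506.7,-283.5,150],-16.8,4)
E
```

```text
926 (array([ 505.3, -283.2]), array([41.6, 15.3]), 73.3) [ 505.8 -281.6   81.9]
896 (array([ 505.3, -283.2]), array([41.5, 15.3]), 73.3) [ 505.7 -282.1   82.2]
878 (array([ 505.3, -283.3]), array([41.5, 15.3]), 73.3) [ 505.6 -282.5   82.3]
pos [ 499.6 -269.2  162.5] yaw -16.1 tilt 1.08 left [-11.8  10.5  12.7] turn 0.7
[-3, 3, 3, np.float64(0.2)],[-3, 3, 3, np.float64(0.2)],[-3, 3, 3, np.float64(0.2)],[-3, 3, 3, np.float64(0.2)],
```

step_arm(
  steps=[
    [-4,3,15,0.3],
    [-4,3,15,0.3],
    [-3,3,15,0],
    [0,0,15,0],
    [0,0,0,0],
  ],
)

```text
time: 3.5
tool_pos: [0.506, -0.2795, 0.0967]
tool_rot: [0.004, 0.802, 0.598, 0.008]
contact_force: [-1.4, 0.7, -0.0]
gripper_width: 1.001
```

```bash
python3 - <<'E'
from h import *
go([506,-283.4,46],-16.8,6)
E
```

```text
pos [ 506.  -279.5   96.7] yaw -16.6 tilt 1.03 left [-4.1  0.2 50.7] turn 0.2
[-1, 0, 8, np.float64(0.0)],[-1, 0, 8, np.float64(0.0)],[-1, 0, 8, np.float64(0.0)],[-1, 0, 8, np.float64(0.0)],[-1, 0, 8, np.float64(0.0)],[-1, 0, 8, np.float64(0.0)],
```

step_arm(
  steps=[
    [-2,0,12,0],
    [-1,0,12,0],
    [-1,0,12,0],
    [0,0,10,0],
    [0,0,0,0],
  ],
)

```text
time: 4.0
tool_pos: [0.5054, -0.2829, 0.046]
tool_rot: [0.004, 0.801, 0.598, 0.008]
contact_force: [-0.6, -0.2, -0.2]
gripper_width: 1.003
```

```bash
python3 - <<'E'
from h import *
go([506,-283.4,46],-16.8,1)
E
```

```text
pos [ 505.4 -282.9   46. ] yaw -16.5 tilt 0.98 left [-0.3  0.8 -0. ] turn 0.3
[0, 1, 0, np.float64(0.3)],
```

step_arm(
  steps=[
    [0,1,0,0.3],
    [0,0,0,0],
    [0,0,0,0],
    [0,0,0,0],
    [0,0,0,0],
    [0,0,0,0],
    [0,0,0,0],
    [0,0,0,0],
  ],
  claw=0,
)

```text
time: 4.8
tool_pos: [0.5076, -0.2841, 0.048]
tool_rot: [0.006, 0.803, 0.596, 0.008]
contact_force: [-0.3, 0.8, -0.4]
gripper_width: 0.159
```

step_arm(
  steps=[
    [0,0,0,0],
    [0,0,0,0],
  ],
)

```text
time: 5.0
tool_pos: [0.5076, -0.2841, 0.048]
tool_rot: [0.006, 0.803, 0.596, 0.008]
contact_force: [-0.1, 0.0, -0.6]
gripper_width: 0.158
```

step_arm(
  steps=[
    [0,0,-5,0],
    [0,0,-10,0],
    [0,0,-15,0],
    [0,0,-20,0],
    [0,0,-20,0],
    [0,0,-20,0],
    [0,0,-20,0],
    [0,0,0,0],
  ],
)

```text
time: 5.8
tool_pos: [0.5056, -0.2844, 0.1691]
tool_rot: [0.007, 0.803, 0.596, 0.009]
contact_force: [0.7, 0.6, -1.2]
gripper_width: 0.155
```

```bash
python3 - <<'E'
from h import *
im,W,g,_=wrist("w2")
print(state()["gripper_width"],state()["contact_force"])
go([570,243.9,160],-8.7,24)
E
```

```text
0.15729694883818346 [ 0.37325994 -0.35727044 -2.12805434]
pos [ 505.  -284.   167.3] yaw -16.9 tilt 1.17 left [524.  -91.    8.7] turn -8.2
[22, -4, 0, np.float64(-0.3)],[22, -4, 0, np.float64(-0.3)],[22, -4, 0, np.float64(-0.3)],[22, -3, 0, np.float64(-0.3)],[22, -3, 0, np.float64(-0.3)],[22, -3, 0, np.float64(-0.3)],[22, -3, 0, np.float64(-0.3)],[22, -3, 0, np.float64(-0.3)],[22, -3, 0, np.float64(-0.3)],[22, -3, 0, np.float64(-0.3)],[22, -2, 0, np.float64(-0.3)],[22, -2, 0, np.float64(-0.3)],[22, -2, 0, np.float64(-0.3)],[22, -2, 0, np.float64(-0.3)],[22, -2, 0, np.float64(-0.3)],[22, -2, 0, np.float64(-0.3)],[22, -2, 0, np.float64(-0.3)],[22, -2, 0, np.float64(-0.3)],[22, -1, 0, np.float64(-0.3)],[22, -1, 0, np.float64(-0.3)],[22, -1, 0, np.float64(-0.3)],[22, -1, 0, np.float64(-0.3)],[22, -1, 0, np.float64(-0.3)],[22, -1, 0, np.float64(-0.3)],
```

View pics/w2.png

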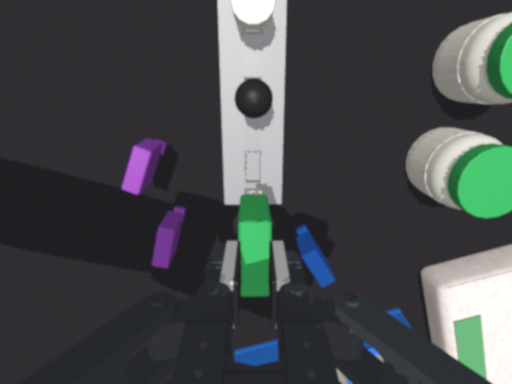

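The stud is held between the pads (wing at (255,245)) and its pocket at (254,165) is empty. Carrying it to the rail.

step_arm(
  steps=[
    [20,-4,0,-0.3],
    [30,-4,0,-0.3],
    [30,-4,0,-0.3],
    [30,-4,0,-0.3],
    [30,-4,0,-0.3],
    [30,-4,0,-0.3],
    [30,-4,0,-0.3],
    [30,-4,0,-0.3],
  ],
)

```text
time: 6.65
tool_pos: [0.532, -0.0474, 0.1592]
tool_rot: [0.001, 0.792, 0.61, 0.004]
contact_force: [0.6, 0.2, -0.8]
gripper_width: 0.159
```

step_arm(
  steps=[
    [30,-4,0,-0.4],
    [30,-4,0,-0.4],
    [30,-4,0,-0.4],
    [30,-4,0,-0.4],
    [30,-4,0,-0.4],
    [30,-4,0,-0.4],
    [30,-4,0,-0.4],
    [20,-4,0,-0.4],
  ],
)

```text
time: 7.45
tool_pos: [0.547, 0.1946, 0.1489]
tool_rot: [-0.004, 0.774, 0.633, -0.002]
contact_force: [-0.4, 1.0, -2.2]
gripper_width: 0.156
```

```bash
python3 - <<'E'
from h import *
go([581,243.9,140],-8.7,5)
p,R=pose();print(R.round(4).tolist(),state()["contact_force"])
E
```

```text
pos [547.  194.6 148.9] yaw -11.4 tilt 0.57 left [55.1 23.7  8.8] turn -2.7
[11, 5, 2, np.float64(-0.5)],[11, 5, 2, np.float64(-0.5)],[11, 5, 2, np.float64(-0.5)],[11, 5, 2, np.float64(-0.5)],[11, 5, 2, np.float64(-0.5)],
[[0.1978, 0.9802, -0.0093], [0.9802, -0.1978, 0.0039], [0.002, -0.0098, -0.9999]] [-0.41047123  0.99298663 -2.23954927]
```

step_arm(
  steps=[
    [12,5,2,-0.5],
    [12,5,2,-0.5],
    [12,5,2,-0.5],
    [12,5,2,-0.5],
    [7,4,2,-0.5],
    [0,0,0,0],
    [0,0,0,0],
  ],
)

```text
time: 8.15
tool_pos: [0.5818, 0.2473, 0.1332]
tool_rot: [-0.005, 0.758, 0.652, -0.006]
contact_force: [0.1, -0.0, -1.5]
gripper_width: 0.154
```

```bash
python3 - <<'E'
from h import *
im,W,g,hsv=wrist("w3");p,R=pose();L=(W-p)@R
m=np.zeros_like(g);m[180:310,225:290]=1
k=g&m&(L[...,2]<0)&(abs(L[...,1])<15);Q=L[k];print("wing tool z range",np.percentile(Q,[2,50,98],axis=0).round(1).tolist())
top=Q[Q[:,2]<np.percentile(Q[:,2],40)+3];print(rect(top/1000),top.mean(0).round(1))
z=W[...,2];print("z hist",np.histogram(z[(z>30)&(z<70)],bins=20))
a=np.radians(-8.7);xc=np.array([np.cos(a),np.sin(a)]);yc=np.array([-xc[1],xc[0]]);C=np.array([572.7,186.9])
X=(W[...,:2]-C)@xc;Y=(W[...,:2]-C)@yc
r=(z>53)&(z<61)&(abs(X)<40)&(hsv[...,1]<50)&(hsv[...,2]>120)
for lo in range(-120,140,20):
    kk=r&(Y>lo)&(Y<lo+20)
    if kk.sum()>50:
        x=X[kk];print(lo,kk.sum(),np.percentile(x,[2,98]).round(1),x[x<0].max().round(1),x[x>0].min().round(1),np.median(z[kk]).round(1))
o=(hsv[...,0]>5)&(hsv[...,0]<22)&(hsv[...,1]>130)&(hsv[...,2]>80)&(abs(X+42)<14)&(z>10)&(z<32);print("pointer",o.sum(),np.percentile(X[o],[3,97]),np.percentile(Y[o],[3,97]),np.percentile(z[o],[3,97]))
go([581,243.9,140],-8.7,1)
E
```

```text
wing tool z range [[-18.1, -8.6, -40.5], [8.9, -1.6, -34.1], [21.3, 5.5, -4.0]]
(array([ 0.8, -1.6]), array([41.6, 15.7]), 0.9) [  2.7  -1.4 -34.6]
z hist (array([  11,   15,   16,    7,    1,    0,    0,    0,    0,    0,    1,
        141, 1740,  808,   26,   19,   24, 1418, 3910,  333]), array([31.43569089, 32.87500483, 34.31431878, 35.75363272, 37.19294666,
       38.6322606 , 40.07157454, 41.51088848, 42.95020243, 44.38951637,
       45.82883031, 47.26814425, 48.70745819, 50.14677213, 51.58608608,
       53.02540002, 54.46471396, 55.9040279 , 57.34334184, 58.78265578,
       60.22196973]))
-120 403 [-22.8  18. ] -10.1 5.4 57.9
-100 467 [-22.4  17.9] -9.9 5.3 57.9
-80 317 [-21.   16.2] -9.8 5.9 57.9
-60 247 [-16.3  10.5] -9.7 5.8 57.9
0 78 [-22.9  18.8] -17.7 11.9 57.8
20 231 [-22.6  18.8] -19.1 11.6 57.8
40 525 [-22.3  18.7] -12.2 6.4 57.8
60 804 [-22.3  18.8] -9.6 6.1 57.8
80 873 [-22.1  18.7] -9.4 5.9 57.8
100 970 [-22.1  18.7] -9.3 5.8 57.7
120 543 [-22.   18.9] -0.3 0.4 57.7
pointer 117 [-50.92267597 -35.84150417] [54.4946728  62.21789064] [17.56906484 27.53022868]
pos [581.7 247.2 133.2] yaw -8.7 tilt 0.89 left [-3.4 -0.3 -6.8] turn 0.0
[-3, 0, -7, np.float64(0.0)],
```

View pics/w3.png

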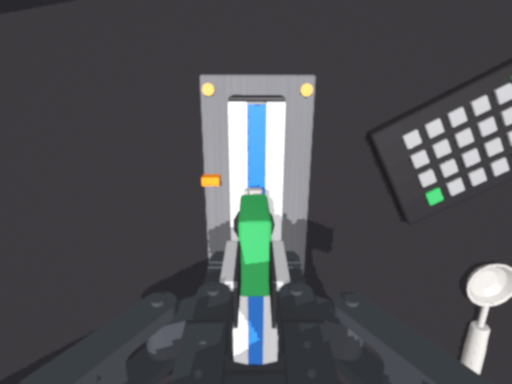

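The view shows the held wing at (255,245) over the slot, the rail (x 229-284) and the orange pointer at (211,180). The wing and the rail both read about 1.5 mm to the left, so that's a shared calibration offset. The rail is at X ≈ -0.4, the pointer at Y ≈ 58, and the head bottom is about 38 mm below the TCP.

```bash
cat >> h.py <<'E'
def head(X=-0.4,Y=58.):
    p,R=pose();h=p+R@np.array([.8,0,37.5]);a=np.radians(-8.7);xc=np.array([np.cos(a),np.sin(a),0]);yc=np.array([-xc[1],xc[0],0]);C=np.array([572.7,186.9,0])
    x,y=(h-C)@xc,(h-C)@yc
    yaw=np.degrees(np.arctan2(R[1,1],R[0,1]));s=state()
    tz=R[:,2];print("head X %.1f Y %.1f z %.1f"%(x,y,h[2]),"yaw %.1f"%yaw,"z tilt xc,yc deg",np.degrees([tz@xc,tz@yc]).round(2),"move tool",(R.T@(xc*(X-x)+yc*(Y-y))).round(1),"F",s["contact_force"].round(1),"T",s["ft_torque"].round(2),"t",s["time"],"w",round(s["gripper_width"],3))
E
python3 -c "
from h import *
head()"
```

```text
head X -0.8 Y 61.7 z 95.7 yaw -8.7 z tilt xc,yc deg [-0.89 -0.06] move tool [-3.7  0.4 -0. ] F [-0.6 -0.3 -1.6] T [ 0.01  0.02 -0.03] t 8.2 w 0.161
```

step_arm(
  steps=[
    [-2,0,8,0],
    [-2,0,8,0],
    [0,0,8,0],
    [0,0,6,0],
    [0,0,0,0],
    [0,0,0,0],
  ],
)

```text
time: 8.8
tool_pos: [0.5795, 0.2412, 0.1]
tool_rot: [-0.006, 0.759, 0.651, -0.006]
contact_force: [0.1, -0.0, -0.5]
gripper_width: 0.157
```

```bash
python3 -c "
from h import *
head()"
```

```text
head X -2.1 Y 55.4 z 62.5 yaw -8.8 z tilt xc,yc deg [-0.96 -0.11] move tool [ 2.6  1.7 -0. ] F [ 0.1 -0.  -0.5] T [-0.    0.02 -0.01] t 8.8 w 0.157
```

step_arm(
  steps=[
    [1,1,0,0],
    [1,0.7,0,0.1],
    [0,0,0,0],
  ],
)

```text
time: 9.1
tool_pos: [0.5821, 0.2433, 0.1007]
tool_rot: [-0.005, 0.76, 0.65, -0.006]
contact_force: [-0.4, -0.8, -1.5]
gripper_width: 0.16
```

```bash
python3 -c "
from h import *
head()"
```

```text
head X 0.2 Y 58.0 z 63.2 yaw -8.9 z tilt xc,yc deg [-0.89 -0.08] move tool [ 0.  -0.6  0. ] F [-0.4 -0.8 -1.5] T [-0.06 -0.04 -0.07] t 9.1 w 0.16
```

Now feeling downward in small rows.

step_arm(
  steps=[
    [0,-0.5,2,0],
    [0,0,2,0],
    [0,0,2,0],
    [0,0,1,0],
    [0,0,0,0],
  ],
)

```text
time: 9.6
tool_pos: [0.5819, 0.2437, 0.0938]
tool_rot: [-0.005, 0.76, 0.65, -0.005]
contact_force: [-0.0, 0.4, -1.4]
gripper_width: 0.158
```

```bash
python3 -c "
from h import *
head()"
```

```text
head X -0.1 Y 58.3 z 56.3 yaw -8.9 z tilt xc,yc deg [-0.83 -0.05] move tool [-0.3 -0.3  0. ] F [-0.   0.4 -1.4] T [0.01 0.02 0.  ] t 9.6 w 0.158
```

step_arm(
  steps=[
    [0,0,1,0],
    [0,0,1,0],
    [0,0,1,0],
    [0,0,0,0],
  ],
)

```text
time: 10.0
tool_pos: [0.5818, 0.2436, 0.0904]
tool_rot: [-0.005, 0.76, 0.65, -0.005]
contact_force: [-0.9, -0.5, -0.4]
gripper_width: 0.157
```

```bash
python3 -c "
from h import *
head()"
```

```text
head X -0.1 Y 58.2 z 52.9 yaw -8.9 z tilt xc,yc deg [-0.84 -0.06] move tool [-0.2 -0.3  0. ] F [-0.9 -0.5 -0.4] T [ 0.   -0.02  0.01] t 10.0 w 0.157
```

The head is in the slot with no force. Next is the strip, expected at z ≈ 49.

step_arm(
  steps=[
    [0,0,1.5,0],
    [0,0,1.5,0],
    [0,0,1.5,0],
    [0,0,0,0],
  ],
)

```text
time: 10.4
tool_pos: [0.5824, 0.2438, 0.0872]
tool_rot: [-0.005, 0.76, 0.65, -0.005]
contact_force: [-1.9, -0.7, 2.6]
gripper_width: 0.159
```

```bash
python3 -c "
from h import *
head()"
```

```text
head X 0.5 Y 58.5 z 49.7 yaw -8.9 z tilt xc,yc deg [-0.76 -0.03] move tool [-0.5 -0.9  0. ] F [-1.9 -0.7  2.6] T [-0.09  0.31 -0.02] t 10.4 w 0.159
```

step_arm(
  steps=[
    [0,-0.5,1.5,0],
    [0,0,1.5,0],
    [0,0,1.5,0],
    [0,0,0,0],
  ],
)

```text
time: 10.8
tool_pos: [0.5828, 0.244, 0.0854]
tool_rot: [-0.004, 0.76, 0.65, -0.004]
contact_force: [-2.3, -0.6, 5.1]
gripper_width: 0.158
```

```bash
python3 -c "
from h import *
head()"
```

```text
head X 0.9 Y 58.7 z 47.9 yaw -8.9 z tilt xc,yc deg [-0.65 -0.01] move tool [-0.8 -1.3  0. ] F [-2.3 -0.6  5.1] T [-0.24  0.48 -0.  ] t 10.8 w 0.158
```

step_arm(
  steps=[
    [0,-1.5,3,0],
    [0,-1,3,0],
    [0,-0.5,3,0],
    [0,0,2,0],
  ],
)

```text
time: 11.2
tool_pos: [0.5834, 0.2443, 0.0814]
tool_rot: [-0.002, 0.76, 0.65, -0.001]
contact_force: [-5.3, -2.5, 10.7]
gripper_width: 0.16
```

```bash
python3 -c "
from h import *
head()"
```

```text
head X 1.8 Y 59.2 z 43.9 yaw -8.9 z tilt xc,yc deg [-0.19  0.04] move tool [-1.2 -2.2  0. ] F [-5.3 -2.5 10.7] T [-0.42  0.97 -0.01] t 11.2 w 0.16
```

step_arm(
  steps=[
    [0,-2,1.5,0],
    [0,-2,1.5,0],
  ],
)

```text
time: 11.4
tool_pos: [0.5819, 0.2446, 0.0828]
tool_rot: [0.0, 0.76, 0.65, 0.001]
contact_force: [-1.1, -2.4, 8.9]
gripper_width: 0.157
```

```bash
python3 -c "
from h import *
head()"
```

```text
head X 0.5 Y 59.3 z 45.3 yaw -8.8 z tilt xc,yc deg [0.11 0.05] move tool [-1.3 -0.9 -0. ] F [-1.1 -2.4  8.9] T [-0.54  0.3   0.02] t 11.4 w 0.157
```

step_arm(
  steps=[
    [0,-1.2,3.3,0],
    [0,-1,3,-5],
    [0,-1,2.6,-8],
  ],
)

```text
time: 11.7
tool_pos: [0.5841, 0.2451, 0.0817]
tool_rot: [0.005, 0.678, 0.735, 0.005]
contact_force: [-1.1, -1.6, 9.8]
gripper_width: 0.16
```

```bash
python3 -c "
from h import *
head()"
```

```text
head X 2.8 Y 60.1 z 44.2 yaw 4.6 z tilt xc,yc deg [0.82 0.18] move tool [-1.3 -3.6 -0.1] F [-1.1 -1.6  9.8] T [-0.17  0.17 -0.06] t 11.7 w 0.16
```

step_arm(
  steps=[
    [0.3,-2.5,2.8,-8],
    [0.8,-2,2.6,-8],
    [1,-1.5,2.6,-8],
  ],
)

```text
time: 12.0
tool_pos: [0.5852, 0.2473, 0.0825]
tool_rot: [0.013, 0.503, 0.864, 0.01]
contact_force: [-1.3, -0.6, 8.3]
gripper_width: 0.162
```

```bash
python3 -c "
from h import *
head()"
```

```text
head X 3.9 Y 62.6 z 45.0 yaw 29.5 z tilt xc,yc deg [1.79 0.56] move tool [-0.9 -6.2 -0.2] F [-1.3 -0.6  8.3] T [-0.2   0.4  -0.09] t 12.0 w 0.162
```

step_arm(
  steps=[
    [0.7,-3.3,3.8,-4],
    [0.7,-3.2,3.5,-8],
  ],
)

```text
time: 12.2
tool_pos: [0.5847, 0.2472, 0.0816]
tool_rot: [0.019, 0.406, 0.913, 0.014]
contact_force: [-0.1, 0.7, 9.5]
gripper_width: 0.159
```

```bash
python3 -c "
from h import *
head()"
```

```text
head X 3.7 Y 62.5 z 44.1 yaw 42.0 z tilt xc,yc deg [2.5  0.97] move tool [ 0.3 -6.1 -0.3] F [-0.1  0.7  9.5] T [ 0.28  0.08 -0.05] t 12.2 w 0.159
```

step_arm(
  steps=[
    [0.8,-2.5,2.5,-8.2],
    [1,-2,2,-8.2],
  ],
)

```text
time: 12.4
tool_pos: [0.5847, 0.2476, 0.0828]
tool_rot: [0.025, 0.267, 0.963, 0.015]
contact_force: [-0.8, 0.8, 8.0]
gripper_width: 0.161
```

```bash
python3 -c "
from h import *
head()"
```

```text
head X 3.9 Y 63.0 z 45.3 yaw 59.1 z tilt xc,yc deg [3.05 1.4 ] move tool [ 2.1 -6.3 -0.4] F [-0.8  0.8  8. ] T [ 0.25  0.44 -0.05] t 12.4 w 0.161
```

step_arm(
  steps=[
    [1.2,-1.5,2,-8.2],
    [1.5,-1,1.5,-8],
    [1.5,-1,1.5,-6],
  ],
)

```text
time: 12.7
tool_pos: [0.5837, 0.249, 0.0827]
tool_rot: [0.033, 0.068, 0.997, 0.014]
contact_force: [-0.1, 1.3, 5.8]
gripper_width: 0.156
```

```bash
python3 -c "
from h import *
head()"
```

```text
head X 3.0 Y 64.3 z 45.3 yaw 82.2 z tilt xc,yc deg [3.59 1.9 ] move tool [ 3.5 -6.2 -0.4] F [-0.1  1.3  5.8] T [ 0.24  0.09 -0.04] t 12.7 w 0.156
```

step_arm(
  steps=[
    [0,0,0,0],
    [0,0,0,0],
    [0,0,0,0],
    [0,0,0,0],
  ],
)

```text
time: 13.1
tool_pos: [0.5841, 0.2494, 0.0828]
tool_rot: [0.033, 0.07, 0.997, 0.014]
contact_force: [-1.0, -0.4, 2.7]
gripper_width: 0.159
```

```bash
python3 -c "
from h import *
head()"
```

```text
head X 3.4 Y 64.8 z 45.4 yaw 82.0 z tilt xc,yc deg [3.64 1.96] move tool [ 3.8 -6.8 -0.5] F [-1.  -0.4  2.7] T [-0.02  0.32 -0.02] t 13.1 w 0.159
```

step_arm(
  steps=[
    [0,0,-0.8,0],
    [0,0,-0.8,0],
  ],
)

```text
time: 13.3
tool_pos: [0.5835, 0.2493, 0.0828]
tool_rot: [0.033, 0.071, 0.997, 0.014]
contact_force: [2.8, 1.1, -2.2]
gripper_width: 0.159
```

```bash
python3 -c "
from h import *
head()"
```

```text
head X 2.8 Y 64.5 z 45.4 yaw 81.9 z tilt xc,yc deg [3.59 1.94] move tool [ 3.3 -6.5 -0.4] F [ 2.8  1.1 -2.2] T [ 0.16 -0.15  0.01] t 13.3 w 0.159
```

A gentle tug meets resistance and the stud doesn't rise, so the head is caught. Letting go.

step_arm(
  steps=[
    [0,0,0,0],
    [0,0,0,0],
    [0,0,0,0],
    [0,0,0,0],
    [0,0,0,0],
    [0,0,0,0],
  ],
  claw=70,
)

```text
time: 13.9
tool_pos: [0.5827, 0.2487, 0.0817]
tool_rot: [0.032, 0.071, 0.997, 0.014]
contact_force: [0.4, 0.2, -0.4]
gripper_width: 0.699
```

```bash
python3 -c "
from h import *
head()"
```

```text
head X 2.0 Y 63.8 z 44.2 yaw 81.9 z tilt xc,yc deg [3.48 1.85] move tool [ 2.4 -5.8 -0.3] F [ 0.4  0.2 -0.4] T [0.07 0.02 0.01] t 13.9 w 0.699
```

step_arm(
  steps=[
    [0,0,-8,0],
    [0,0,-10,0],
    [0,0,-15,0],
    [0,0,-20,0],
    [0,0,-20,0],
    [0,0,-20,0],
    [0,0,-20,0],
    [0,0,0,0],
  ],
)

```text
time: 14.7
tool_pos: [0.5762, 0.2464, 0.2083]
tool_rot: [0.035, 0.071, 0.997, 0.015]
contact_force: [0.3, 0.6, -0.0]
gripper_width: 0.699
```

step_arm(
  steps=[
    [20,0,-20,0],
    [30,0,-20,0],
    [30,0,-20,0],
    [30,0,0,0],
    [30,0,0,0],
    [20,0,0,0],
    [0,0,0,0],
    [0,0,0,0],
  ],
)

```text
time: 15.5
tool_pos: [0.4082, 0.2679, 0.2599]
tool_rot: [0.037, 0.072, 0.997, 0.016]
contact_force: [0.5, -0.7, 0.8]
gripper_width: 0.697
```

```bash
python3 - <<'E'
from h import *
a=np.radians(-8.7);xc=np.array([np.cos(a),np.sin(a)]);yc=np.array([-xc[1],xc[0]]);C=np.array([.5727,.1869])
im,d=grab_frame("top");W=world("top",d);hsv=cv2.cvtColor(im,cv2.COLOR_RGB2HSV).astype(int)
X=(W[...,:2]-C)@xc;Y=(W[...,:2]-C)@yc
g=(abs(hsv[...,0]-65)<18)&(hsv[...,1]>90)&(hsv[...,2]>40)&(d>0)&(abs(X)<.06)&(abs(Y)<.15)
P=np.c_[X[g],Y[g],W[...,2][g]]*1000;print(len(P))
if len(P):
    t=P[P[:,2]>np.percentile(P[:,2],98)-5];print(np.percentile(P[:,2],[2,50,98]),rect(t/1000),t.mean(0))
s,_=grab_frame("scene")
o=np.zeros((600,800,3),np.uint8)
o[:300,:]=cv2.resize(im[170:260,70:310],(800,300),interpolation=cv2.INTER_CUBIC)
o[300:600,:400]=cv2.resize(s[80:230,230:430],(400,300),interpolation=cv2.INTER_CUBIC)
o[300:600,400:]=cv2.resize(s,(400,300));cv2.imwrite("pics/f.png",o[...,::-1])
head()
E
```

```text
253
[ 80.61902844 114.31007329 119.61567432] (array([ 2.1, 62.6]), array([40.6, 16.5]), 1.1) [  1.52607466  62.11367238 117.19513591]
head X -172.6 Y 56.5 z 222.4 yaw 81.8 z tilt xc,yc deg [4.   2.14] move tool [-171.8    0.    12.1] F [-0.3  0.8 -0.4] T [-0.02  0.02 -0.06] t 15.6 w 0.698
```

View pics/f.png

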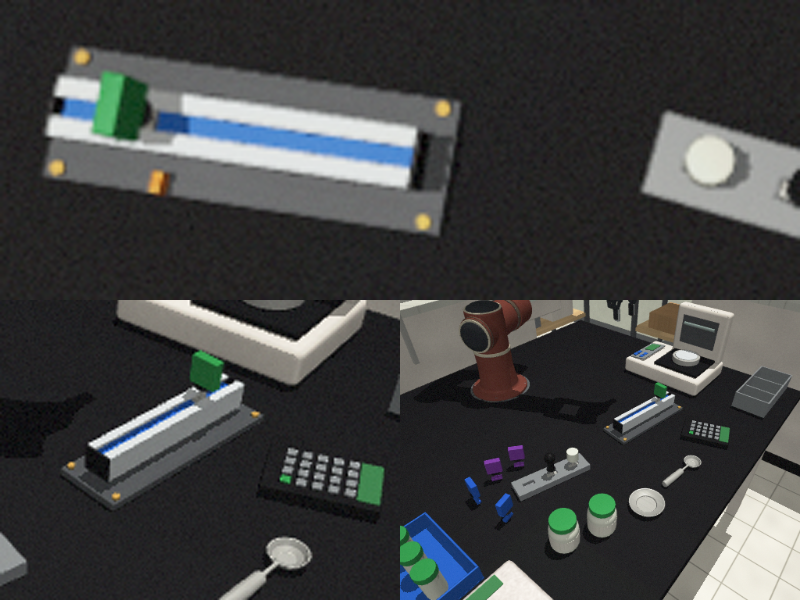

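The wing stands in the rail at (120,105) of the top crop, across the slot, and everything else is in place. Last, I check its tilt.

```bash
python3 - <<'E'
from h import *
a=np.radians(-8.7);xc=np.array([np.cos(a),np.sin(a)]);yc=np.array([-xc[1],xc[0]]);C=np.array([.5727,.1869])
for n in("top","scene"):
    A=[]
    for i in range(4):
        im,d=grab_frame(n);W=world(n,d);hsv=cv2.cvtColor(im,cv2.COLOR_RGB2HSV).astype(int)
        X=(W[...,:2]-C)@xc;Y=(W[...,:2]-C)@yc
        g=(abs(hsv[...,0]-65)<18)&(hsv[...,1]>90)&(hsv[...,2]>40)&(d>0)&(abs(X)<.04)&(abs(Y-.06)<.04)&(W[...,2]>.06)
        A.append(np.c_[X[g],Y[g],W[...,2][g]]*1000)
    P=np.vstack(A)
    t=P[(P[:,2]>113)&(abs(P[:,0]-2)<17)&(abs(P[:,1]-62.5)<6)]
    c=np.linalg.lstsq(np.c_[t[:,:2]-t[:,:2].mean(0),np.ones(len(t))],t[:,2],rcond=None)[0];print(n,len(t),"top slopes deg",np.degrees(c[:2]),c[2])
    f=P[(P[:,2]<112)&(P[:,2]>85)&(abs(P[:,0]-2)<19)]
    if len(f)>30:
        c=np.linalg.lstsq(np.c_[f[:,0],f[:,2]-100,np.ones(len(f))],f[:,1],rcond=None)[0];r=f[:,1]-np.c_[f[:,0],f[:,2]-100,np.ones(len(f))]@c;print(" face Y vs X, vs z deg",np.degrees(c[:2]),c[2],r.std(),len(f))
    for z0 in(85,95,105):
        q=P[(P[:,2]>z0)&(P[:,2]<z0+10)];print(z0,len(q),np.percentile(q[:,0],[3,97]).round(1))
E
```

```text
top 335 top slopes deg [-0.16127659  1.18100824] 117.17894040890509
 face Y vs X, vs z deg [0.66500229 0.13592072] 55.03751745484596 0.5944758708408762 357
85 131 [-16.2  20.5]
95 143 [-17.4  21.9]
105 183 [-16.6  21.6]
scene 159 top slopes deg [ 0.08084972 11.98481661] 117.02702470398823
 face Y vs X, vs z deg [ 0.0332991 -0.5625471] 56.87263747199649 1.544531292207519 414
85 201 [-16.4  24.3]
95 199 [-15.2  24.4]
105 216 [-15.7  24.4]
```

```bash
python3 -c "
from plant import *
print(job_done(),state()['time'])"
```

```text
the job is handed in; nothing more can be done
the job is handed in; nothing more can be done
```

The green-winged stud is locked in the rail beside the orange pointer, and I handed the job in at about 16 s. The hand-in reports no verdict, so these are my own last checks.

- **How it went:** I lifted the stud from the rack and let the head down lengthwise into the slot without meeting force. Then I pressed the strip about 5.5 mm, turned the head about 91°, tugged gently and let go. The highest vertical force read at the wrist was about 11 N, taken at the end of each move.
- **Locked:** during the tug the stud did not rise. After I let go, its top stands at z ≈ 117 mm, so its underside is about 4 mm below the free strip.
- **Position:** its middle is about 2 mm from the plate's middle line and about 5 mm from the pointer along the rail.
- **Angle:** the head is across the rail within about 1°, and the stud is upright within about 1° by the top camera.
- **Clear:** in the last pictures the arm is well away and the other things look to be where they were; I did not measure them again.

**Tilt:** the hand had leaned about 4° by the end of the turn, but the stud measured upright once released.

**Disagreements:**
- The top slope measured in the scene camera read 12°. That fit had few pixels, and the face fits in both cameras gave under 1°, so I discounted it.
- The wrist camera placed the rail about 1.2 mm off the top camera's reading. It saw the held stud shifted by about the same amount, so I put this down to calibration.

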